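# Latch the service panel of a fastener counter with its stud key

### The job

The service panel of the bolt-counting machine has one brass quarter-turn stud still standing open (the one proud of its steel collar). Take the red-handled key from its wooden stand, seat its blade in that stud's slot, push the stud in and turn it a quarter turn clockwise until it drops into its catch, pushing with no more than 25 newtons. Then put the key back upright in its stand, fully home, and leave everything else where it is.

Things in the scene. Friction and masses are not known exactly. Their poses are not given: they have to be found in the camera images.
- machine: Bolt-counting machine, charcoal steel housing 240 x 300 x 86 mm, fixed to the counter. Origin: centre of its underside; x from its front (display) to its back, y to its left, z up. On top (z = 86): service panel in the front half with two brass slotted studs in steel collars (56 mm outside, 42 inside, 17 high); clear hopper 85 x 110 x 50 mm back left, carton back right.
- stud_place (a point): Nominal centre of the open stud's collar at rim height (103 mm above the counter); on the machine x = -55, y = 75; the machine's axes. The stud itself floats: it starts up to 3 mm off along the machine's x and 2.5 to 6.5 mm off along its y, neither of them measured. Pushed sideways with under about 6 N it stays; more slides it, to 7 mm off at most.
- latched_stud (a point): Centre of the other stud, at its collar's rim height, at x = -55, y = -75 mm on the machine: already in its catch, flush with its collar, slot across the machine; rigid, needs nothing.
- panel (a point): Point on the panel's surface midway between the studs (86 mm above the counter). The open stud's head is a brass disc 28 mm across whose top, when free, is 21 mm above the panel (4 mm above its collar's rim). Across its top through the stud's axis runs a straight slot, open at both ends, 4.5 mm wide, 7 mm deep, edges broken by 0.5 mm.
- stud_turn (a joint): Turn of the open stud, rad, clockwise seen from above. At 0 its slot lies along the machine's x; it starts within 0.1 of 0. Unpressed it has about 0.15 rad of play. The catch is a quarter turn on, at 1.57 (it drops in anywhere past 1.47); a stop ends the turn at 1.67. Turning takes about 0.03 to 0.1 N m.
- stud_press (a joint): How far the open stud is pushed down, m: 0 when free. Sprung: 4 N to start, then 1.2 N per mm. It turns only when down by more than 6.5 mm (12 N) and bottoms hard at 9 mm (15 N). Let up halfway round it rides at 6.5 mm; in the catch it comes up to 4 mm, flush with the collar, and cannot turn back.
- stand: Pale wooden block 60 x 60 x 45 mm fixed to the counter, with one square hole 22 x 22 mm and 38 mm deep in its top. Origin: centre of its underside, z up.
- stand_hole (a point): Centre of the mouth of the stand's hole, 45 mm above the stand's underside.
- key: The stud key, about 120 g, standing blade down in the stand, yaw differs. Origin: middle of the blade's lower edge; z up along the key, x along the width of blade and handle. Blade 16 (x) x 3 (y), z = 0 to 8 mm; round shank 14 mm across, z = 8 to 32; steel collar 36 mm across, z = 32 to 36, rests on the stand's top (origin then 13 mm above the stand's underside).
- key_handle (a point): Middle of the key's flat red plastic handle, on the key's axis 57 mm above its origin; key's axes. Handle 40 (x) x 14 (y) x 42 mm (z = 36 to 78 of the key). Grip it across its 14 mm thickness.
- carton: Bystander: red carton 50 x 70 x 40 mm on the back right of the machine's top. Origin: centre of its underside.
- nut: Bystander: large steel hex nut, 36 mm across, 15 mm high, on the counter by the stand. Origin: centre of its underside.
- bolt: Bystander: large steel bolt standing on its head, 62 mm tall, on the counter by the stand. Origin: centre of its underside.
- screwdriver: Bystander: screwdriver lying on the counter near the robot. Origin: under its middle.
- strap: Bystander: perforated metal strap 180 x 20 x 4 mm lying on the counter near the robot. Origin: under its middle.
- jar: Bystander: clear jar with a white lid, 70 mm across, 90 mm tall, on the counter's left. Origin: centre of its underside.
- tray: Bystander: yellow open tray 120 x 160 x 35 mm on the counter's right. Origin: centre of its underside.
Things that resemble listed ones, but are neither listed nor needed, are in the scene too. What is shaped like the key but black is not meant.

How it is judged:
By the outcome, as a careful person would: the job done as asked, in the order asked, and still so for the second after the job is handed in, with the robot touching nothing.
It also fails if it takes over 72 s, if anything falls off the work surface, if the arm or the gripper's body presses on something with over 40 N, if the wrist force passes 120 N, or if a joint passes its speed limit or range.

### The arm

A 6-joint arm with a two-finger parallel gripper is mounted at the origin on the work surface. World frame = base frame: x ahead of the robot, y to its left, z up, the work surface at z = 0. Lengths are in m, angles in rad, forces in N, time in s.
With the tool pointing down it reaches from about 0.35 to 1 m from the base axis. Payload 7.1 kg.
Tool frame: the origin (TCP) lies between the finger pads; the fingertips stand 17 mm ahead of it and the grasp point (between the pads) lies 2 mm behind it (r.finger_overhang is the distance from the TCP to the fingertips, in m); z points along the fingers, y is the direction in which the jaws open and shut (so a half turn about z gives the same grasp; the last joint's range is limited). The gripper opens to 85 mm and grips with 20 to 120 N. Pads are 22 mm wide; open, the fingers measure 114 mm over their backs; the gripper's body (76 mm by 85 mm) begins 54 mm behind the grasp point. The pads swing forward as they close: fully open they stand 13 mm farther back than shut.
Start: joints at [1.289, 0.423, 1.63, -0, 1.089, -0.019], TCP at [0.162, 0.604, 0.248] pointing down, gripper open.
Joint ranges: [-3, 3], [-0.9, 2.11], [0.09, 2.58], [-1.31, 4.45], [0.11, 2.69], [-2.54, 2.54]. Speed limits (rad/s): [2.39, 2.39, 3.01, 3.14, 3.14, 3.14].

### API

Orientations are given as [roll, pitch, yaw] about the fixed x, y, z axes, in that order (R = Rz(yaw) Ry(pitch) Rx(roll)).
In Python, from workcell import monitor, optics, hand_in, r gives the robot as it stands.
- The arm moves only by the tool step_arm, never from a script. Its argument "moves" is a list of rows, each a list of 3 entries, a list of its own where there are three numbers: the opening, from 0 (shut) to 1 (fully open), then the shift along the tool's x, y, z in m, then the turn about the tool's z in rad. In form: [[hand, [x, y, z], spin], ...]. A call has 1 to 20 rows; each row is the pose to reach, as a shift and turn from the pose measured when the call began, along the tool's axes at that moment; what a row does not reach only later rows make up. A row lasts 1/10 s, in which the tool goes at most 50 mm and 8.59 degrees, less where a joint would pass 70% of its speed; a pose out of reach is approached as far as the arm can. A call with a gripper value outside its range is refused whole. The fingers move at their own pace and stop on an object; "grip_force" is the grip in N (left out, the last holds). Time passes only in rows, so rows that repeat a pose let the fingers close. It gives the time, the measured TCP pose, the force and the opening at its end, in the units of the state.
- monitor.read_state(): the state, without advancing time (a new reading comes with each control period).
- optics.read_camera(name): name is "scene" or "top" or "wrist"; returns (picture, depth): 400x640x3 uint8, red, green, blue; 400x640 float32, m along the optical axis (not along the pixel's ray), 0 where there is no reading.
- optics.camera_model(name): a dict with "fx", "fy", "cx", "cy" (pixels), "R" (3x3) and "t" (3): a world point X has camera coordinates R X + t. Camera axes: x right, y down, z forward; pixel columns grow to the right and rows downward; lengths in m; the calibration is good to about 2 mm. A picture is of the moment at which its call begins: read the wrist's pose just before it. camera_model takes no time and is no camera call; for the wrist camera it gives the pose at the moment of the call.
- hand_in(): hands the job in, once; it reports no verdict.
The state is a dict: "t": time; "joints": joint angles; "qvel": joint speeds; "joint_efforts": joint torques, N m; "tcp_pos": TCP position; "eef_rot": TCP orientation; "ft_force": force on the tool from outside, world axes, zero at the start; "moment": the same for the moment, N m; "finger_gap": finger opening in m.
Only numpy, scipy, OpenCV 4.12 (cv2) and the standard library are available. Lean on these libraries where they do the work, as an engineer would, in place of code of your own. Each camera call takes 0.05 s, during which the arm holds its last target. There are 200 camera calls.

## Working session

There is one attempt and no reset: what is moved stays moved. The work goes in short steps, Python scripts to look and compute and a tool call to move; the robot and the scene stay as the last step left them, time stands still between calls to the robot, and variables do not carry over. Pictures are saved under pics/ and viewed, about 8 in all and at most 12, crops included, and the job is handed in when it is done.

Besides the shell and the picture viewer there is one more tool, called as name(argument=value, ...), one argument or row to a line, values as JSON. step_arm: Moves the arm, as the interface text tells. Its arguments: {"type":"object","properties":{"moves":{"type":"array","items":{"type":"array"}},"grip_force":{"type":"number"}},"required":["moves"]}

```bash
ls; mkdir -p pics; python3 - <<'E'
from workcell import monitor, optics, r
import cv2,numpy as np
s=monitor.read_state();print(s)
for n in ("scene","top"):
    p,d=optics.read_camera(n);np.savez(f"{n}.npz",p=p,d=d,**optics.camera_model(n));cv2.imwrite(f"pics/{n}.png",p[:,:,::-1])
    m=optics.camera_model(n);print(n,m)
E
```

```text
pics
{'t': 0.0, 'joints': array([ 1.28899955e+00,  4.23826493e-01,  1.63069993e+00,  5.36932722e-05,
        1.08861277e+00, -1.89694714e-02]), 'qvel': array([ 0.00075325, -0.00033517, -0.00176218, -0.00064028, -0.00073453,
       -0.00023205]), 'joint_efforts': array([-2.09696358e-03, -5.57388139e+01, -2.81745422e+01, -6.53944790e-05,
        7.32384899e-03, -1.04627270e-05]), 'tcp_pos': array([0.16217912, 0.6030446 , 0.24755073]), 'eef_rot': array([-3.14004729e+00, -7.68595731e-05,  2.87874035e+00]), 'ft_force': array([-0.37817008, -0.21618794,  0.16492046]), 'moment': array([-0.05173399,  0.0219727 , -0.01373434]), 'finger_gap': 0.0850729432753182}
scene {'fx': 487.7941126777348, 'fy': 487.7941126777348, 'cx': 325.2829498540975, 'cy': 198.78535128728373, 'R': array([[ 0.60292781,  0.79776435,  0.00707772],
       [ 0.56891448, -0.42371622, -0.70484104],
       [-0.55929811,  0.42899488, -0.70932998]]), 't': array([-0.3368666 , -0.23985416,  1.74809489])}
top {'fx': 506.4538527478104, 'fy': 506.4538527478104, 'cx': 311.1156275422449, 'cy': 203.6456695630271, 'R': array([[-6.93730982e-03, -9.99975754e-01,  6.04320326e-04],
       [-9.97207769e-01,  6.87316858e-03, -7.43600983e-02],
       [ 7.43541418e-02, -1.11849196e-03, -9.97231272e-01]]), 't': array([-0.01362088,  0.53460244,  1.50414489])}
```

View pics/scene.png

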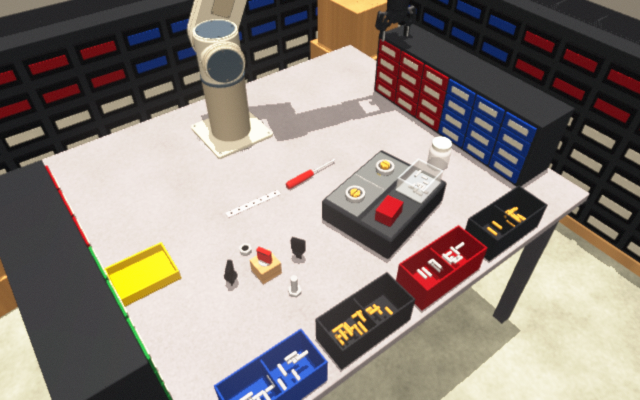

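View pics/top.png

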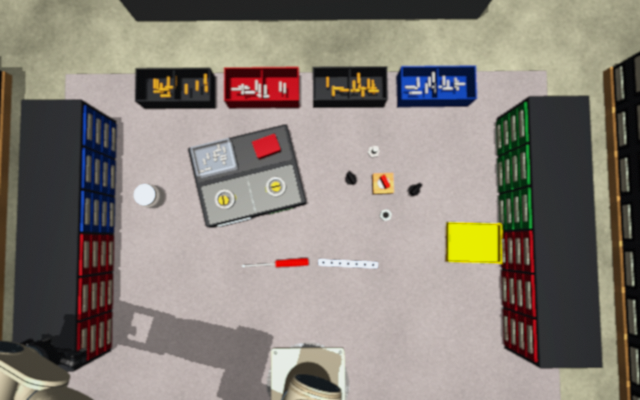

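The top view shows the red-handled key in the pale block at (384,183). Things it could be taken for: the black look-alikes at (350,178) and (415,189), the red carton at (266,146) and the screwdriver's red handle at (292,262). By the description I choose (384,183). The studs are at (224,200), machine left, which should be the open one, and at (276,186).

```bash
cat > h.py <<'E'
import numpy as np, cv2
from workcell import monitor, optics, r
from scipy.spatial.transform import Rotation as Ro
def ray(m,u,v):
    d=np.array([(u-m['cx'])/m['fx'],(v-m['cy'])/m['fy'],1.]);return -m['R'].T@m['t'], m['R'].T@d
def onz(m,u,v,z):
    c,d=ray(m,u,v);return c+d*(z-c[2])/d[2]
def two(m1,p1,m2,p2):
    c1,d1=ray(m1,*p1);c2,d2=ray(m2,*p2)
    s=np.linalg.lstsq(np.c_[d1,-d2],c2-c1,rcond=None)[0]
    a,b=c1+s[0]*d1,c2+s[1]*d2;return (a+b)/2,np.linalg.norm(a-b)
def proj(m,X):
    c=m['R']@X+m['t'];return m['fx']*c[0]/c[2]+m['cx'],m['fy']*c[1]/c[2]+m['cy']
def load(n):
    f=np.load(n+'.npz');return f['p'],f['d'],f
def snap(n,name='wrist'):
    m=optics.camera_model(name);p,d=optics.read_camera(name)
    np.savez(n+'.npz',p=p,d=d,**m);return p,d,m
def goto(X,yaw=None):
    """shift in tool axes to bring TCP to X; spin to reach yaw"""
    s=monitor.read_state();R=Ro.from_euler('xyz',s['eef_rot']).as_matrix()
    sp=None if yaw is None else -((yaw-s['eef_rot'][2]+np.pi/2)%np.pi-np.pi/2)
    return R.T@(np.array(X)-s['tcp_pos']),sp
E
python3 - <<'E'
from h import *
pt,dt,mt=load('top');ps,ds,ms=load('scene')
def red(p,box):
    h=cv2.cvtColor(p,cv2.COLOR_RGB2HSV);k=((h[...,0]<8)|(h[...,0]>172))&(h[...,1]>150)&(h[...,2]>90)
    q=np.zeros_like(k);x0,y0,x1,y1=box;q[y0:y1,x0:x1]=1;return np.argwhere(k&q)[:,::-1]
a=red(pt,(370,165,400,200));b=red(ps,(250,238,280,270))
print(len(a),a.mean(0),len(b),b.mean(0),two(mt,a.mean(0),ms,b.mean(0)))
print('rect',cv2.minAreaRect(a.astype(np.float32)))
for n,u,v,z in [('stand',384,183,.045),('key',384,181,.09),('open',224,200,.107),('latched',276,186,.103),('hop',213,157,.136),('bkA',350,178,.05),('bkB',415,189,.05),('nut',386,215,.015),('bolt',374,151,.06)]: print(n,onz(mt,u,v,z).round(3))
c=np.hstack([cv2.resize(pt[150:225,345:430],None,fx=4.5,fy=4.5,interpolation=2),cv2.resize(pt[150:225,185:270+20],None,fx=4.,fy=4.5,interpolation=2)])
cv2.imwrite('pics/c1.png',c[:,:,::-1]);print(c.shape)
E
```

```text
62 [384.62903226 181.24193548] 161 [264.01863354 254.76397516] (array([ 0.59558223, -0.2301832 ,  0.07279374]), np.float64(0.00409452683469838))
rect ((384.7453308105469, 181.14151000976562), (12.43245792388916, 5.244943618774414), 60.945396423339844)
stand [ 0.593 -0.234  0.045]
key [ 0.593 -0.228  0.09 ]
open [0.54  0.23  0.107]
latched [0.579 0.083 0.103]
hop [0.659 0.256 0.136]
bkA [ 0.608 -0.133  0.05 ]
bkB [ 0.574 -0.325  0.05 ]
nut [ 0.499 -0.243  0.015]
bolt [ 0.686 -0.204  0.06 ]
(338, 802, 3)
```

View pics/c1.png

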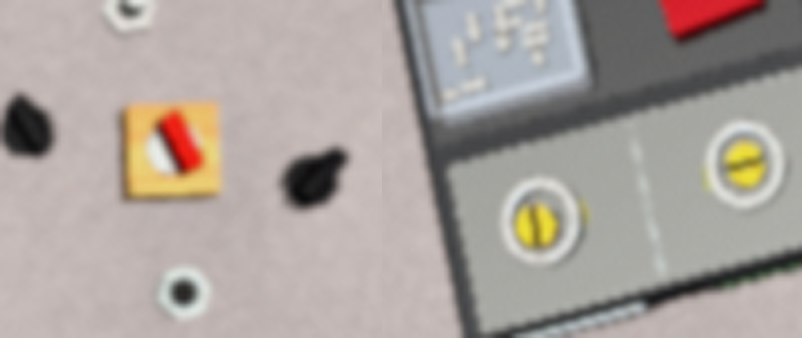

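The crop confirms it: the red key is in the pale block, with its handle at yaw ≈0.5. The left stud's slot runs along machine x, so it is the open one; the right stud's slot lies across. The stud is on the way, so I look at it from near first.

```bash
python3 - <<'E'
from h import *
m=optics.camera_model('wrist');s=monitor.read_state();R=Ro.from_euler('xyz',s['eef_rot']).as_matrix()
print('cam in tool',R.T@(-m['R'].T@m['t']-s['tcp_pos']),'cam axes in tool\n',(m['R']@R).round(3),m['fx'])
print(goto([.54,.23,.25]),R.round(3))
E
```

```text
cam in tool [ 0.06481209 -0.00014903 -0.12680587] cam axes in tool
 [[-0.     1.    -0.   ]
 [-0.966 -0.    -0.257]
 [-0.257  0.     0.966]] 309.7888987162377
(array([-0.46173687, -0.26214919, -0.00203061]), None) [[-0.966  0.26  -0.   ]
 [ 0.26   0.966 -0.001]
 [ 0.    -0.001 -1.   ]]
```

step_arm(
  moves=[
    [1,[-0.045,-0.025,0],-0.1],
    [1,[-0.09,-0.05,0],-0.2],
    [1,[-0.13,-0.075,0],-0.3],
    [1,[-0.175,-0.1,0],-0.4],
    [1,[-0.22,-0.125,0],-0.52],
    [1,[-0.265,-0.15,0],-0.52],
    [1,[-0.31,-0.175,0],-0.52],
    [1,[-0.35,-0.2,0.01],-0.52],
    [1,[-0.39,-0.225,0.02],-0.52],
    [1,[-0.43,-0.245,0.04],-0.52],
    [1,[-0.462,-0.262,0.068],-0.52],
    [1,[-0.462,-0.262,0.068],-0.52],
    [1,[-0.462,-0.262,0.068],-0.52],
  ],
)

```text
t: 1.4
tcp_pos: [0.54, 0.229, 0.1788]
eef_rot: [-3.14, -0.003, -2.887]
ft_force: [-0.6, -1.5, 0.5]
finger_gap: 0.085
```

```bash
python3 - <<'E'
from h import *
p,d,m=snap('w1');print(monitor.read_state()['tcp_pos'],monitor.read_state()['eef_rot'])
cv2.imwrite('pics/w1.png',p[:,:,::-1]);print(proj(m,np.array([.54,.23,.107])))
E
```

```text
[0.53991657 0.22995274 0.17972528] [-3.14052938e+00 -1.74631331e-03 -2.88509580e+00]
(np.float64(318.5121820311553), np.float64(220.00940179533947))
```

View pics/w1.png

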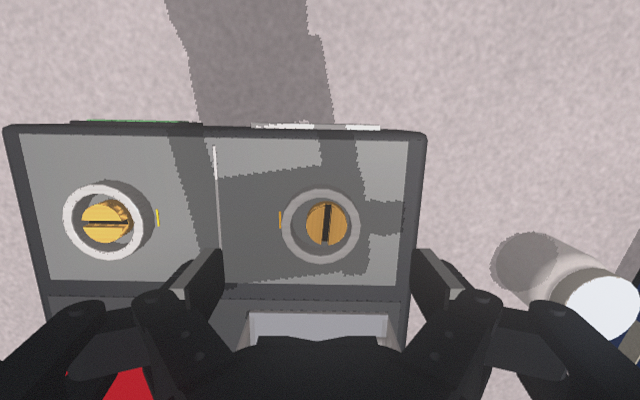

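Wrist view: the open stud is at (326,223), proud of its collar (centre ≈(320,226)), with its slot nearly vertical in the image. The latched stud at (104,223) has its slot across. I take a second view from a shifted place.

step_arm(
  moves=[
    [1,[0.0,-0.04,0],0],
    [1,[0,-0.04,0],0],
    [1,[0,-0.04,0],0],
  ],
)

```text
t: 1.75
tcp_pos: [0.5499, 0.192, 0.1808]
eef_rot: [-3.141, -0.0, -2.885]
ft_force: [-0.6, 0.8, -0.5]
finger_gap: 0.0848
```

```bash
cat > stud.py <<'E'
from h import *
def brass(p,m,X=(.54,.23,.107),rad=48):
    h=cv2.cvtColor(p,cv2.COLOR_RGB2HSV);u,v=proj(m,np.array(X))
    k=((h[...,0]>8)&(h[...,0]<32)&(h[...,1]>110)&(h[...,2]>90)).astype(np.uint8)
    q=np.zeros_like(k);cv2.circle(q,(int(u),int(v)),rad,1,-1);k&=q
    n,l,st,c=cv2.connectedComponentsWithStats(k);k2=np.zeros_like(k)
    for i in range(1,n):
        if st[i,4]>60:k2|=(l==i).astype(np.uint8)
    return k2
def slot(p,m,k):
    """fit slot: dark pixels inside convex hull of brass"""
    hull=cv2.convexHull(np.argwhere(k)[:,::-1].astype(np.int32).reshape(-1,1,2))
    f=np.zeros_like(k);cv2.fillConvexPoly(f,hull,1);f=cv2.erode(f,np.ones((3,3),np.uint8))
    dk=(f==1)&(p.max(2)<75)
    n,l,st,c=cv2.connectedComponentsWithStats(dk.astype(np.uint8));i=1+st[1:,4].argmax()
    pts=np.argwhere(l==i)[:,::-1].astype(np.float32)
    L=cv2.fitLine(pts,cv2.DIST_L2,0,.01,.01).ravel()
    return L,cv2.fitEllipse(hull),len(pts)
E
python3 - <<'E'
from stud import *
snap('w2');res=[];ms=[]
for n in('w1','w2'):
    p,d,m=load(n);k=brass(p,m);L,e,c=slot(p,m,k);ms.append(m);res.append((L,e))
    a=onz(m,L[2]-15*L[0],L[3]-15*L[1],.107);b=onz(m,L[2]+15*L[0],L[3]+15*L[1],.107)
    dr=(b-a)*np.sign((b-a)[0]);print(n,L,e,c,'slot mid',onz(m,L[2],L[3],.107),'yaw',np.arctan2(dr[1],dr[0]),'ell',onz(m,*e[0],.107))
    u,v=map(int,e[0]);print('depth pts',np.median(d[v-12:v+12,u-12:u-6]))
print(two(ms[0],res[0][1][0],ms[1],res[1][1][0]))
print(two(ms[0],res[0][0][2:],ms[1],res[1][0][2:]))
p,d,m=load('w1');u,v=map(int,res[0][1][0])
c=p[v-55:v+55,u-60:u+60].copy();k=brass(p,m)[v-55:v+55,u-60:u+60];cc=c.copy();cc[k==1]=(0,255,0)
c=cv2.resize(np.hstack([c,cc]),None,fx=3,fy=3,interpolation=0);cv2.imwrite('pics/c2.png',c[:,:,::-1])
E
```

```text
w1 [ 9.7380519e-02 -9.9524724e-01  3.2612433e+02  2.2221082e+02] ((325.8954162597656, 223.19224548339844), (40.73236846923828, 43.89906311035156), 176.62425231933594) 185 slot mid [0.5402133  0.23536903 0.107     ] yaw 0.1697169218447609 ell [0.5409261  0.23540041 0.107     ]
depth pts 0.20795275
w2 [ 1.4928801e-01 -9.8879373e-01  3.8158334e+02  2.2104167e+02] ((380.9581604003906, 221.41925048828125), (41.14404296875, 43.819828033447266), 140.12225341796875) 120 slot mid [0.54056228 0.23504353 0.107     ] yaw 0.16685478764021294 ell [0.54092841 0.23471412 0.107     ]
depth pts 0.20959905
(array([0.54194692, 0.23577409, 0.10351932]), np.float64(0.00017294141518146248))
(array([0.54102336, 0.23565285, 0.10481494]), np.float64(0.00024012817451828883))
```

View pics/c2.png

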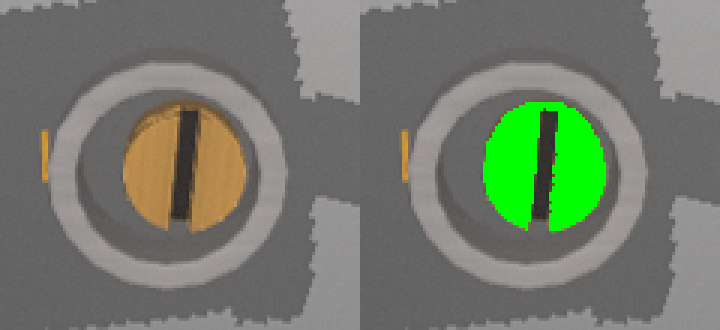

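The brass mask and slot fit look sound: stud at ≈(0.5405, 0.2354), slot yaw ≈0.168. Now to the key.

step_arm(
  moves=[
    [1,[0.005,-0.04,-0.02],0],
    [1,[0.012,-0.08,-0.03],0],
    [1,[0.018,-0.12,-0.03],0],
    [1,[0.025,-0.165,-0.03],0],
    [1,[0.032,-0.21,-0.03],0],
    [1,[0.038,-0.255,-0.03],0],
    [1,[0.045,-0.3,-0.03],0],
    [1,[0.052,-0.345,-0.03],0],
    [1,[0.057,-0.378,-0.03],0],
    [1,[0.057,-0.378,-0.03],0],
    [1,[0.057,-0.378,-0.03],0],
  ],
)

```text
t: 2.9
tcp_pos: [0.5911, -0.1869, 0.2112]
eef_rot: [-3.141, -0.0, -2.885]
ft_force: [1.4, 0.6, -0.5]
finger_gap: 0.0856
```

```bash
python3 -c "
from h import *
snap('k1')"
```

step_arm(
  moves=[
    [1,[0.006,-0.04,0],0],
    [1,[0.006,-0.04,0],0],
    [1,[0.006,-0.04,0],0],
  ],
)

```text
t: 3.25
tcp_pos: [0.5955, -0.225, 0.2111]
eef_rot: [3.141, -0.0, -2.883]
ft_force: [0.4, -0.4, -0.8]
finger_gap: 0.0854
```

```bash
cat > key.py <<'E'
from h import *
def keyred(p):
    h=cv2.cvtColor(p,cv2.COLOR_RGB2HSV);k=(((h[...,0]<8)|(h[...,0]>172))&(h[...,1]>140)&(h[...,2]>70)).astype(np.uint8)
    n,l,st,c=cv2.connectedComponentsWithStats(k);i=1+st[1:,4].argmax();return (l==i).astype(np.uint8)
E
python3 - <<'E'
from key import *
p,d,m=snap('k2');s=monitor.read_state();print(s['tcp_pos'],s['eef_rot'],s['joints'])
for n in('k1','k2'):
    p,d,m=load(n);k=keyred(p);y,x=np.nonzero(k);print(n,k.sum(),x.min(),x.max(),y.min(),y.max())
    z=d[k==1];print('depth',z.min(),np.percentile(z,[5,50]))
    cv2.imwrite(f'pics/{n}.png',p[:,:,::-1])
    # points of top face from depth
    v,u=np.nonzero((k==1)&(d<z.min()+.012)&(d>0))
    P=np.array([m['R'].T@(np.array([(a-m['cx'])/m['fx'],(b-m['cy'])/m['fy'],1])*d[b,a]-m['t']) for a,b in zip(u,v)])
    t=P[P[:,2]>P[:,2].max()-.004];print('top z',np.median(t[:,2]),'rect',cv2.minAreaRect((t[:,:2]*1000).astype(np.float32)))
E
```

```text
[ 0.59533357 -0.22471572  0.21104146] [ 3.14107050e+00 -6.42804889e-04 -2.88229698e+00] [-3.79645252e-01  4.81744015e-01  1.63063361e+00  4.17694247e-05
  1.03004241e+00 -2.20975860e+00]
k1 1651 563 639 0 28
depth 0.0 [0.2742276  0.27978635]Traceback (most recent call last):
  File "<stdin>", line 10, in <module>
IndexError: too many indices for array: array is 1-dimensional, but 2 were indexed
```

```bash
cat > key.py <<'E'
from h import *
def keyred(p,m,X=(.595,-.229,.085)):
    h=cv2.cvtColor(p,cv2.COLOR_RGB2HSV);k=(((h[...,0]<8)|(h[...,0]>172))&(h[...,1]>140)&(h[...,2]>70)).astype(np.uint8)
    q=np.zeros_like(k);u,v=proj(m,np.array(X));cv2.circle(q,(int(u),int(v)),55,1,-1);return k&q
E
python3 - <<'E'
from key import *
for n in('k1','k2'):
    p,d,m=load(n);k=keyred(p,m);y,x=np.nonzero(k);print(n,k.sum(),x.min(),x.max(),y.min(),y.max())
    v,u=np.nonzero((k==1)&(d>0.05))
    P=np.array([m['R'].T@(np.array([(a-m['cx'])/m['fx'],(b-m['cy'])/m['fy'],1])*d[b,a]-m['t']) for a,b in zip(u,v)])
    t=P[P[:,2]>np.percentile(P[:,2],97)-.006];print('top z',np.percentile(P[:,2],[50,97]),'rect',cv2.minAreaRect((t[:,:2]*1000).astype(np.float32)))
c=[load(n)[0] for n in('k1','k2')]
cv2.imwrite('pics/k12.png',np.hstack([c[0][100:350,150:550],c[1][100:350,150:550]])[:,:,::-1])
E
```

```text
k1 708 254 278 169 215
top z [0.09198597 0.09329672] rect ((594.8301391601562, -228.7821502685547), (38.12080383300781, 13.063523292541504), 26.486896514892578)
k2 703 301 323 176 221
top z [0.0920075  0.09333868] rect ((594.9212646484375, -228.9302215576172), (38.485992431640625, 12.86230754852295), 25.88395881652832)
```

View pics/k12.png

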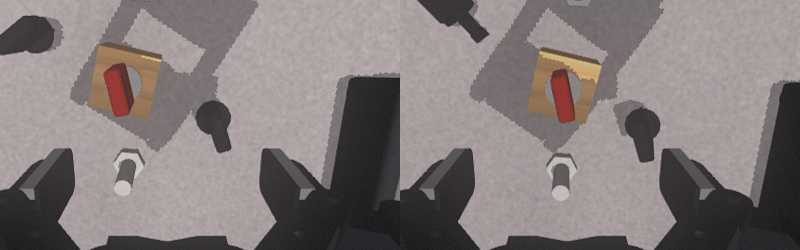

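Both views agree: key centre (0.595, −0.229), top at z 0.092 (text says 0.091), yaw 0.457. I reach and grasp it across its thickness.

step_arm(
  grip_force=60,
  moves=[
    [1,[0.0015,-0.004,0.02],-0.1],
    [1,[0.0015,-0.004,0.04],-0.197],
    [1,[0.0015,-0.004,0.07],-0.197],
    [1,[0.0015,-0.004,0.1],-0.197],
    [1,[0.0015,-0.004,0.125],-0.197],
    [1,[0.0015,-0.004,0.14],-0.197],
    [1,[0.0015,-0.004,0.14],-0.197],
    [1,[0.0015,-0.004,0.14],-0.197],
    [0.6,[0.0015,-0.004,0.14],-0.197],
    [0.3,[0.0015,-0.004,0.14],-0.197],
    [0.1,[0.0015,-0.004,0.14],-0.197],
    [0,[0.0015,-0.004,0.14],-0.197],
    [0,[0.0015,-0.004,0.14],-0.197],
    [0,[0.0015,-0.004,0.14],-0.197],
    [0,[0.0015,-0.004,0.14],-0.197],
    [0,[0.0015,-0.004,0.14],-0.197],
  ],
)

```text
t: 4.9
tcp_pos: [0.595, -0.2291, 0.0714]
eef_rot: [3.141, -0.0, -2.685]
ft_force: [-0.9, 0.3, 5.3]
finger_gap: 0.0135
```

```bash
python3 -c "
from h import *
s=monitor.read_state();print(s)"
```

```text
{'t': 4.9, 'joints': array([-3.86168972e-01,  6.70768854e-01,  1.68675412e+00, -6.74113977e-05,
        7.84367318e-01, -2.41319126e+00]), 'qvel': array([ 2.14043313e-03, -1.77800550e-04,  4.27898605e-05,  7.64453056e-05,
       -9.97632827e-04,  1.86981022e-04]), 'joint_efforts': array([ 1.93833956e-01, -5.89609408e+01, -1.96974599e+01,  8.58966890e-02,
       -2.64665158e-01, -9.13167489e-03]), 'tcp_pos': array([ 0.59501091, -0.22909028,  0.07144181]), 'eef_rot': array([ 3.14140223e+00, -2.33653982e-04, -2.68531895e+00]), 'ft_force': array([-0.9191784 ,  0.31384599,  5.32791308]), 'moment': array([-0.03096654,  0.1495958 , -0.03545212]), 'finger_gap': 0.01347232826046703}
```

step_arm(
  moves=[
    [0,[0,0,-0.01],0],
    [0,[0,0,-0.03],0],
    [0,[0,0,-0.055],0],
    [0,[0,0,-0.085],0],
    [0,[0,0,-0.115],0],
    [0,[0,0,-0.14],0],
    [0,[0,0,-0.15],0],
    [0,[0,0,-0.15],0],
  ],
)

```text
t: 5.7
tcp_pos: [0.5956, -0.2293, 0.2229]
eef_rot: [-3.14, 0.002, -2.685]
ft_force: [0.1, -0.4, -1.0]
finger_gap: 0.0133
```

```bash
python3 - <<'E'
from h import *
s=monitor.read_state();print(s['tcp_pos'],s['eef_rot'],s['ft_force'],s['moment'],s['finger_gap'])
p,d,m=snap('l1');cv2.imwrite('pics/l1.png',p[60:360,120:520][:,:,::-1])
E
```

```text
[ 0.59562471 -0.22931649  0.22290293] [-3.13981929e+00  1.54358162e-03 -2.68534922e+00] [ 0.08576342 -0.37023089 -1.02371202] [ 0.02088971 -0.02753924 -0.03455099] 0.013345585156300362
```

View pics/l1.png

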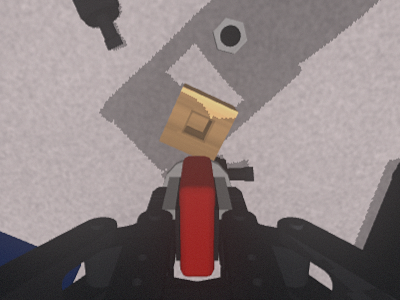

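The key is held upright, and the empty stand hole shows at about (317,183) of the full frame. I check the camera's lateral bias against the held handle, then go to the stud.

```bash
python3 - <<'E'
from h import *
p,d,m=load('l1');s=monitor.read_state();R=Ro.from_euler('xyz',s['eef_rot']).as_matrix()
h=cv2.cvtColor(p,cv2.COLOR_RGB2HSV);k=((h[...,0]<8)|(h[...,0]>172))&(h[...,1]>140)&(h[...,2]>60);k[:,:250]=0;k[:,380:]=0
for v in range(210,340,12):
    x=np.nonzero(k[v])[0]
    if len(x): print(v,x.min(),x.max(),(x.min()+x.max())/2)
for X in([.02,0,-.021],[-.02,0,-.021],[.02,0,.02],[0,0,0.058],[.008,0,.058]): print(X,proj(m,s['tcp_pos']+R@np.array(X)))
# hole in stand: dark square centre on z=.045
E
```

```text
222 304 330 317.0
234 302 332 317.0
246 301 333 317.0
258 299 334 316.5
270 300 333 316.5
282 300 333 316.5
294 300 333 316.5
306 300 333 316.5
318 300 333 316.5
330 302 332 317.0
[0.02, 0, -0.021] (np.float64(319.06451173661435), np.float64(243.22697536829614))
[-0.02, 0, -0.021] (np.float64(318.9019924343711), np.float64(335.1383783665956))
[0.02, 0, 0.02] (np.float64(318.54993009098325), np.float64(211.4290869388008))
[0, 0, 0.058] (np.float64(318.23228087710817), np.float64(224.3460994597089))
[0.008, 0, 0.058] (np.float64(318.2443824202493), np.float64(212.2837670314326))
```

step_arm(
  moves=[
    [0,[-0.015,0.04,0],0],
    [0,[-0.03,0.085,0],0],
    [0,[-0.045,0.13,0],0.05],
    [0,[-0.06,0.175,0],0.1],
    [0,[-0.078,0.22,0],0.15],
    [0,[-0.094,0.265,0],0.2],
    [0,[-0.11,0.31,0],0.289],
    [0,[-0.125,0.355,0],0.289],
    [0,[-0.14,0.4,0],0.289],
    [0,[-0.15,0.425,0],0.289],
    [0,[-0.1555,0.441,0],0.289],
    [0,[-0.1555,0.441,0],0.289],
    [0,[-0.1555,0.441,0],0.289],
  ],
)

```text
t: 7.05
tcp_pos: [0.5397, 0.2346, 0.2203]
eef_rot: [-3.141, -0.002, -2.974]
ft_force: [-1.0, -1.0, -1.7]
finger_gap: 0.0131
```

```bash
python3 - <<'E'
from h import *
s=monitor.read_state();print(s['tcp_pos'],s['eef_rot'],s['ft_force'],s['moment'],s['joints'])
p,d,m=snap('s1');cv2.imwrite('pics/s1.png',p[60:360,120:520][:,:,::-1])
print(goto([.5405,.2354,.17],.168))
E
```

```text
[0.53970229 0.23463095 0.22030119] [-3.14076602e+00 -2.02286155e-03 -2.97404801e+00] [-1.04874624 -0.97234083 -1.66574435] [-0.08279384 -0.03957988 -0.03940273] [ 3.90044091e-01  4.04405931e-01  1.73329125e+00 -4.26027934e-04
  1.00605092e+00 -1.34806932e+00]
(array([-0.00087027,  0.00115554,  0.05054817]), np.float64(-0.0013977568517296035))
```

View pics/s1.png

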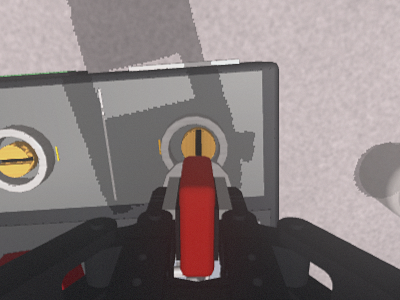

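The stud shows ahead of the handle with its slot at about (318,202) full frame. The held handle appears ~2 px left of where the model puts it, a lateral bias of about 1 mm. I measure the slot against the handle plane in this same image.

```bash
python3 - <<'E'
from stud import *
p,d,m=load('s1');s=monitor.read_state();R=Ro.from_euler('xyz',s['eef_rot']).as_matrix()
h=cv2.cvtColor(p,cv2.COLOR_RGB2HSV);k=((h[...,0]<8)|(h[...,0]>172))&(h[...,1]>140)&(h[...,2]>60);k[:,:250]=0;k[:,380:]=0
print('handle',[(v,np.nonzero(k[v])[0][[0,-1]].mean()) for v in (246,270,294,318)])
for v in range(186,216,4):
    row=p[v,290:350].max(1).astype(int);x=np.nonzero((row<70))[0]+290;x=x[(x>308)&(x<328)]
    if len(x):
        u=x.mean();X=onz(m,u,v,.107);t=R.T@(X-s['tcp_pos']);print(v,x.min(),x.max(),'tool xy',t[:2].round(4))
for x in(0,.01,.02): print(proj(m,s['tcp_pos']+R@np.array([x,0,s['tcp_pos'][2]-.107])))
E
```

```text
handle [(246, np.float64(316.5)), (270, np.float64(316.5)), (294, np.float64(316.5)), (318, np.float64(316.5))]
190 316 320 tool xy [0.011  0.0014]
194 316 320 tool xy [0.0078 0.0014]
198 316 320 tool xy [0.0045 0.0014]
202 316 320 tool xy [0.0012 0.0014]
206 316 320 tool xy [-0.0022  0.0014]
210 316 320 tool xy [-0.0055  0.0014]
214 316 320 tool xy [-0.0089  0.0014]
(np.float64(316.2843206428609), np.float64(203.41399456946024))
(np.float64(316.2884441995794), np.float64(191.2676267141557))
(np.float64(316.292654804574), np.float64(178.86484905153964))
```

step_arm(
  moves=[
    [0,[-0.001,0.001,0.02],0],
    [0,[-0.001,0.001,0.035],0],
    [0,[-0.001,0.001,0.045],0],
    [0,[-0.001,0.001,0.047],0],
    [0,[-0.001,0.001,0.047],0],
    [0,[-0.001,0.001,0.047],0],
    [0,[-0.001,0.001,0.047],0],
  ],
)

```text
t: 7.8
tcp_pos: [0.5411, 0.2355, 0.1743]
eef_rot: [-3.141, -0.0, -2.975]
ft_force: [0.8, 0.4, 0.0]
finger_gap: 0.0132
```

```bash
python3 - <<'E'
from h import *
# average tool-frame camera projection and pose over several readings
S=[];U=[]
for i in range(5):
    s=monitor.read_state();m=optics.camera_model('wrist');R=Ro.from_euler('xyz',s['eef_rot']).as_matrix()
    S.append(np.r_[s['tcp_pos'],s['eef_rot']])
    U.append([proj(m,s['tcp_pos']+R@np.array(X))[0] for X in([.02,0,-.021],[-.02,0,-.021],[0,0,.058],[.014,0,.063],[0,0,.113])])
    p,d,mm=snap('s2')
S=np.array(S);print(S.round(5));print(np.round(U,2))
h=cv2.cvtColor(p,cv2.COLOR_RGB2HSV);k=((h[...,0]<8)|(h[...,0]>172))&(h[...,1]>140)&(h[...,2]>60);k[:,:250]=0;k[:,380:]=0
print('handle',[(v,np.nonzero(k[v])[0][[0,-1]].mean()) for v in (246,270,294,318)])
c=cv2.resize(p[140:260,260:380],None,fx=5,fy=5,interpolation=0);cv2.imwrite('pics/s2.png',c[:,:,::-1])
E
```

```text
[[ 5.41120e-01  2.35480e-01  1.74280e-01 -3.14116e+00 -3.40000e-04
  -2.97492e+00]
 [ 5.41060e-01  2.35480e-01  1.74230e-01 -3.14114e+00 -4.50000e-04
  -2.97490e+00]
 [ 5.40970e-01  2.35490e-01  1.74170e-01 -3.14111e+00 -5.50000e-04
  -2.97481e+00]
 [ 5.40860e-01  2.35440e-01  1.74050e-01 -3.14106e+00 -8.50000e-04
  -2.97491e+00]
 [ 5.40810e-01  2.35430e-01  1.73960e-01 -3.14104e+00 -9.90000e-04
  -2.97484e+00]]
[[317.32 317.3  316.99 316.98 316.89]
 [317.27 317.25 316.96 316.95 316.86]
 [317.34 317.32 317.   316.99 316.89]
 [317.27 317.25 316.96 316.95 316.86]
 [317.3  317.28 316.98 316.97 316.88]]
handle [(246, np.float64(316.5)), (270, np.float64(316.5)), (294, np.float64(316.5)), (318, np.float64(316.5))]
```

View pics/s2.png

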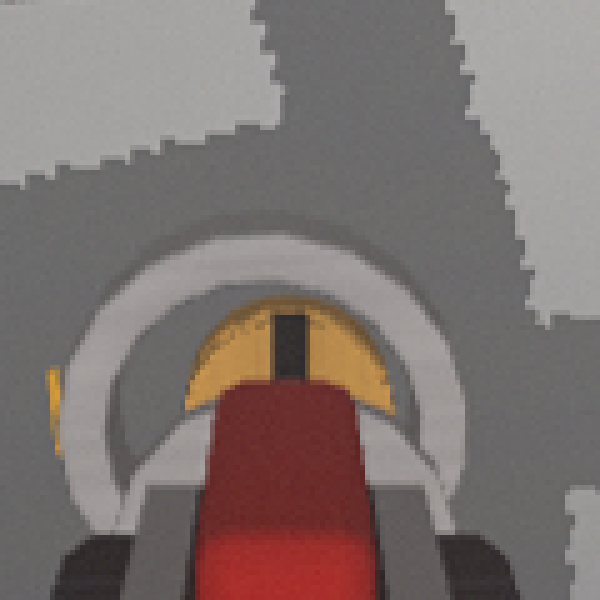

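The slot is centred at u≈317.6 and the key plane at ≈316.4–316.6, so about 0.65 mm more along +tool y. The slot is parallel to the handle. Correcting and lowering to the point where a seated blade shows no force and a missed one shows a few newtons.

step_arm(
  moves=[
    [0,[0,0.0007,0.003],0],
    [0,[0,0.0007,0.006],0],
    [0,[0,0.0007,0.008],0],
    [0,[0,0.0007,0.009],0],
    [0,[0,0.0007,0.01],0],
    [0,[0,0.0007,0.011],0],
    [0,[0,0.0007,0.012],0],
    [0,[0,0.0007,0.0125],0],
    [0,[0,0.0007,0.013],0],
    [0,[0,0.0007,0.013],0],
    [0,[0,0.0007,0.013],0],
  ],
)

```text
t: 9.15
tcp_pos: [0.5406, 0.2361, 0.1609]
eef_rot: [-3.141, -0.001, -2.975]
ft_force: [-0.3, 0.2, -0.9]
finger_gap: 0.0134
```

```bash
python3 -c "
from h import *
s=monitor.read_state();print(s['tcp_pos'],s['eef_rot'],s['ft_force'],s['moment'])"
```

```text
[0.54061753 0.23607484 0.16087229] [-3.14098375e+00 -1.16313448e-03 -2.97481380e+00] [-0.31355615  0.16379987 -0.86500251] [0.03707002 0.06187004 0.01323307]
```

No force with the tip about 4.5 mm below the stud's top, so the blade looks to be in the slot. Pressing on.

step_arm(
  moves=[
    [0,[0,0,0.001],0],
    [0,[0,0,0.002],0],
    [0,[0,0,0.003],0],
    [0,[0,0,0.004],0],
    [0,[0,0,0.005],0],
    [0,[0,0,0.006],0],
    [0,[0,0,0.006],0],
  ],
)

```text
t: 9.85
tcp_pos: [0.5408, 0.2361, 0.1552]
eef_rot: [-3.141, -0.001, -2.975]
ft_force: [-1.7, -0.9, 5.3]
finger_gap: 0.0135
```

step_arm(
  moves=[
    [0,[0,0,0.001],0],
    [0,[0,0,0.002],0],
    [0,[0,0,0.003],0],
    [0,[0,0,0.004],0],
    [0,[0,0,0.005],0],
    [0,[0,0,0.0055],0],
    [0,[0,0,0.0055],0],
  ],
)

```text
t: 10.55
tcp_pos: [0.5409, 0.2362, 0.1506]
eef_rot: [-3.141, -0.0, -2.975]
ft_force: [-4.1, -1.2, 10.3]
finger_gap: 0.0137
```

step_arm(
  moves=[
    [0,[0,0,0.001],0],
    [0,[0,0,0.002],0],
    [0,[0,0,0.0025],0],
    [0,[0,0,0.0025],0],
    [0,[0,0,0.0025],0],
  ],
)

```text
t: 11.05
tcp_pos: [0.541, 0.2362, 0.1492]
eef_rot: [-3.141, -0.0, -2.975]
ft_force: [-3.8, -2.1, 12.4]
finger_gap: 0.0134
```

Press ≈7.8 mm at ≈13 N. Turning clockwise (positive tool spin), holding the push.

step_arm(
  moves=[
    [0,[0,0,0.001],0.05],
    [0,[0,0,0.001],0.13],
    [0,[0,0,0.001],0.21],
    [0,[0,0,0.001],0.29],
    [0,[0,0,0.001],0.37],
    [0,[0,0,0.001],0.45],
    [0,[0,0,0.001],0.5],
    [0,[0,0,0.001],0.5],
  ],
)

```text
t: 11.85
tcp_pos: [0.5411, 0.2367, 0.1494]
eef_rot: [3.141, 0.0, 2.807]
ft_force: [-4.1, 0.7, 12.8]
finger_gap: 0.0131
```

```bash
python3 -c "
from h import *
s=monitor.read_state();print(s['tcp_pos'],s['eef_rot'],s['ft_force'],s['moment'])"
```

```text
[0.54107746 0.23668351 0.14942683] [3.14094817e+00 3.46122676e-04 2.80681760e+00] [-4.13100938  0.68759066 12.82891064] [0.04407729 0.90372254 0.04298419]
```

step_arm(
  moves=[
    [0,[0,0,0.001],0.08],
    [0,[0,0,0.001],0.16],
    [0,[0,0,0.001],0.24],
    [0,[0,0,0.001],0.32],
    [0,[0,0,0.001],0.4],
    [0,[0,0,0.001],0.48],
    [0,[0,0,0.001],0.56],
    [0,[0,0,0.001],0.64],
    [0,[0,0,0.001],0.72],
    [0,[0,0,0.001],0.8],
    [0,[0,0,0.001],0.86],
    [0,[0,0,0.001],0.92],
    [0,[0,0,0.001],0.97],
    [0,[0,0,0.001],1.0],
    [0,[0,0,0.001],1.0],
  ],
)

```text
t: 13.35
tcp_pos: [0.542, 0.2374, 0.1499]
eef_rot: [3.138, -0.001, 1.806]
ft_force: [-2.8, -0.7, 11.7]
finger_gap: 0.0132
```

```bash
python3 -c "
from h import *
s=monitor.read_state();print(s['tcp_pos'],s['eef_rot'],s['ft_force'],s['moment'],s['joints'])"
```

```text
[0.54197167 0.23741801 0.14990212] [ 3.13837611e+00 -1.26376278e-03  1.80586323e+00] [-2.7531516  -0.67272447 11.74089247] [ 0.15758544  0.50572161 -0.0205896 ] [3.92412949e-01 5.01080970e-01 1.77195470e+00 9.77544418e-04
 8.65182376e-01 1.56715398e-01]
```

step_arm(
  moves=[
    [0,[0,0,0.0015],0.03],
    [0,[0,0,0.0015],0.06],
    [0,[0,0,0.0015],0.06],
    [0,[0,0,0.0015],0.06],
  ],
)

```text
t: 13.75
tcp_pos: [0.5421, 0.2375, 0.1495]
eef_rot: [3.138, -0.002, 1.746]
ft_force: [-4.2, -0.3, 12.7]
finger_gap: 0.0136
```

step_arm(
  moves=[
    [0,[0,0,-0.001],0],
    [0,[0,0,-0.002],0],
    [0,[0,0,-0.003],0],
    [0,[0,0,-0.004],0],
    [0,[0,0,-0.0045],0],
    [0,[0,0,-0.0045],0],
  ],
)

```text
t: 14.35
tcp_pos: [0.5421, 0.2376, 0.1543]
eef_rot: [3.138, -0.002, 1.746]
ft_force: [-2.0, -1.6, 6.3]
finger_gap: 0.0134
```

```bash
python3 -c "
from h import *
s=monitor.read_state();print(s['tcp_pos'],s['eef_rot'],s['ft_force'],s['moment'],s['joints'])"
```

```text
[0.54208443 0.23757454 0.15426751] [ 3.13780094e+00 -1.74000164e-03  1.74586337e+00] [-1.99816997 -1.62619464  6.25830628] [-0.1672399   0.42671412 -0.02919423] [3.92518815e-01 4.94783689e-01 1.76994802e+00 1.14992592e-03
 8.72783459e-01 2.16717816e-01]
```

The force still follows the spring at 6 N here, which is odd for a latched stud. I raise clear and look.

step_arm(
  moves=[
    [0,[0,0,-0.001],0],
    [0,[0,0,-0.002],0],
    [0,[0,0,-0.002],0],
  ],
)

```text
t: 14.65
tcp_pos: [0.5421, 0.2375, 0.156]
eef_rot: [3.138, -0.002, 1.746]
ft_force: [-0.6, 0.7, -0.7]
finger_gap: 0.0132
```

step_arm(
  moves=[
    [0,[0,0,-0.003],0],
    [0,[0,0,-0.006],0],
    [0,[0,0,-0.01],0],
    [0,[0,0,-0.014],0],
    [0,[0,0,-0.018],0],
    [0,[0,0,-0.018],0],
    [0,[0,0,-0.018],0],
  ],
)

```text
t: 15.35
tcp_pos: [0.5421, 0.2375, 0.1742]
eef_rot: [3.138, -0.002, 1.746]
ft_force: [0.6, 0.5, -2.3]
finger_gap: 0.0133
```

```bash
python3 - <<'E'
from h import *
s=monitor.read_state();print(s['tcp_pos'],s['eef_rot'],s['ft_force'],s['moment'],s['joints'])
p,d,m=snap('s3');pt,dt,mt=snap('t3','top')
a=cv2.resize(p[120:270,220:420],None,fx=2.6,fy=2.6,interpolation=2);b=cv2.resize(pt[150:215,195:295],(360,390),interpolation=2)
b=cv2.resize(pt[160:230,190:255],(260,390),interpolation=2)
c=np.hstack([a,b]);print(c.shape);cv2.imwrite('pics/s3.png',c[:,:,::-1])
E
```

```text
[0.54206589 0.23753358 0.17416488] [ 3.13762552e+00 -1.77721886e-03  1.74579551e+00] [ 0.5942832   0.496025   -2.29567897] [ 0.04467756  0.05336532 -0.00384309] [3.92467584e-01 4.66807729e-01 1.75972674e+00 1.11317801e-03
 9.10801339e-01 2.16791293e-01]
(390, 780, 3)
```

View pics/s3.png

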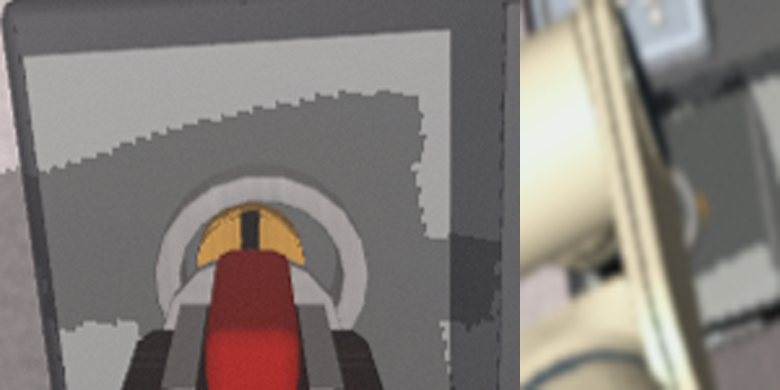

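The stud's slot now lies across the machine, so it turned with the key. I back off a little to measure its height against the collar rim.

step_arm(
  moves=[
    [0,[0,0,-0.01],0],
    [0,[-0.02,0,-0.02],0],
    [0,[-0.045,0,-0.025],0],
    [0,[-0.05,0,-0.025],0],
    [0,[-0.05,0,-0.025],0],
    [0,[-0.05,0,-0.025],0],
  ],
)

```text
t: 16.05
tcp_pos: [0.5504, 0.1886, 0.1988]
eef_rot: [3.138, -0.002, 1.746]
ft_force: [0.8, -0.5, -1.8]
finger_gap: 0.013
```

```bash
python3 - <<'E'
from stud import *
def analyse(n,X):
    p,d,m=load(n);k=brass(p,m,X,40)
    def zs(mask):
        v,u=np.nonzero((mask>0)&(d>.05));P=np.array([m['R'].T@(np.array([(a-m['cx'])/m['fx'],(b-m['cy'])/m['fy'],1])*d[b,a]-m['t']) for a,b in zip(u,v)]);return P
    b=zs(cv2.erode(k,np.ones((5,5),np.uint8)));print(n,'brass z',np.percentile(b[:,2],[20,50,80]),'n',len(b))
    q=np.zeros_like(k);u,v=proj(m,np.array(X));cv2.circle(q,(int(u),int(v)),60,1,-1)
    P=zs(q);r=np.hypot(P[:,0]-X[0],P[:,1]-X[1])
    c=P[(r>.0225)&(r<.027)];print(' rim z',np.percentile(c[:,2],[20,50,80]));c=P[(r>.032)&(r<.04)];print(' panel z',np.percentile(c[:,2],[20,50,80]))
    L,e,cn=slot(p,m,k);a=onz(m,L[2],L[3],.103);bb=onz(m,L[2]+10*L[0],L[3]+10*L[1],.103)-a
    print(' slot yaw',np.arctan2(bb[1],bb[0])%np.pi,'centre',onz(m,*e[0],.103))
p,d,m=snap('s4');cc=p[60:360,140:500];cv2.imwrite('pics/s4.png',cc[:,:,::-1])
C=(.540,.2298,.103)
for n in('w1','s4'): analyse(n,C)
E
```

```text
w1 brass z [0.10756676 0.10816335 0.10874148] n 682
 rim z [0.08786825 0.09352868 0.10382836]
 panel z [0.0874397  0.08799426 0.08856861]
 slot yaw 0.169714945534448 centre [0.54220003 0.23585883 0.103     ]
s4 brass z [0.10394784 0.10448726 0.10509479] n 533
 rim z [0.0878012  0.09177865 0.10408592]
 panel z [0.08744684 0.08802543 0.08864733]
 slot yaw 1.7471036432050255 centre [0.54222084 0.23606952 0.103     ]
```

View pics/s4.png

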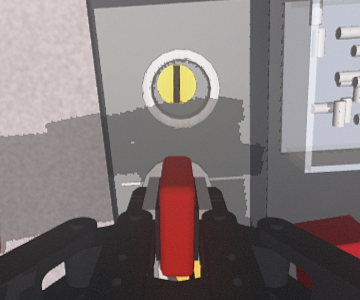

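Stud top dropped 108.2 → 104.5 mm (flush, expected 4 mm), and slot yaw went 0.17 → 1.747: it is in its catch. Now taking the key back over the stand.

step_arm(
  moves=[
    [0,[-0.01,0,-0.015],0],
    [0,[-0.04,0,-0.026],0.1],
    [0,[-0.08,-0.005,-0.026],0.24],
    [0,[-0.125,-0.01,-0.026],0.38],
    [0,[-0.17,-0.013,-0.026],0.52],
    [0,[-0.215,-0.016,-0.026],0.66],
    [0,[-0.26,-0.019,-0.026],0.8],
    [0,[-0.305,-0.022,-0.026],0.94],
    [0,[-0.35,-0.025,-0.026],1.08],
    [0,[-0.39,-0.027,-0.026],1.2],
    [0,[-0.41,-0.028,-0.026],1.289],
    [0,[-0.419,-0.029,-0.026],1.289],
    [0,[-0.419,-0.029,-0.026],1.289],
    [0,[-0.419,-0.029,-0.026],1.289],
    [0,[-0.419,-0.029,-0.026],1.289],
  ],
)

```text
t: 17.6
tcp_pos: [0.5947, -0.2275, 0.2239]
eef_rot: [-3.14, -0.003, 0.46]
ft_force: [1.2, -0.1, -0.4]
finger_gap: 0.0131
```

```bash
python3 - <<'E'
from h import *
p,d,m=snap('r1');s=monitor.read_state();print(s['tcp_pos'],s['eef_rot'],s['ft_force'],s['joints'])
def hole(n,z=.045):
    p,d,m=load(n);h=cv2.cvtColor(p,cv2.COLOR_RGB2HSV)
    k=((h[...,0]>8)&(h[...,0]<26)&(h[...,1]>70)).astype(np.uint8)
    q=np.zeros_like(k);u,v=proj(m,np.array([.595,-.229,.045]));cv2.circle(q,(int(u),int(v)),60,1,-1);k&=q
    v,u=np.nonzero(k&(d>.05))
    P=np.array([m['R'].T@(np.array([(a-m['cx'])/m['fx'],(b-m['cy'])/m['fy'],1])*d[b,a]-m['t']) for a,b in zip(u,v)])
    t=P[abs(P[:,2]-.045)<.005];print(n,'top z',np.median(t[:,2]),cv2.minAreaRect((t[:,:2]*1000).astype(np.float32)))
for n in('k1','k2','l1','r1'):hole(n)
cv2.imwrite('pics/r1.png',p[60:360,120:520][:,:,::-1])
print(goto([.595,-.229,.0714],.457))
E
```

```text
[ 0.5947316  -0.22757555  0.22392526] [-3.14031988 -0.00340133  0.45946804] [-0.40748756  0.61750881 -0.23709765] [-0.38566325  0.46663452  1.62202127  0.00390337  1.05163502  0.72372841]
k1 top z 0.04618994736046214 ((595.4779663085938, -228.9190216064453), (59.94686508178711, 59.91981887817383), 1.2786343097686768)
k2 top z 0.046264470491951246 ((595.541748046875, -228.88177490234375), (59.94778060913086, 60.013885498046875), 1.4080162048339844)
l1 top z 0.04623836537123106 ((595.687744140625, -228.80612182617188), (60.04962158203125, 59.98245620727539), 1.2646305561065674)
r1 top z 0.04627513559300156 ((595.0323486328125, -228.7979278564453), (59.965694427490234, 60.065338134765625), 1.1111292839050293)
(array([-0.00090992,  0.00158987,  0.15252115]), np.float64(0.0024680408503650053))
```

View pics/r1.png

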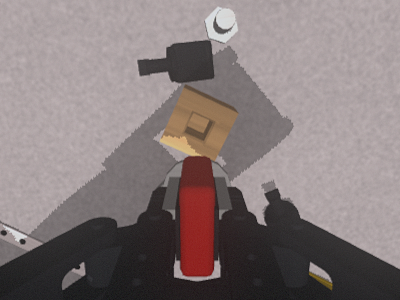

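The stand hole is at (0.5955, −0.2288), clear beneath the key. Lowering.

step_arm(
  moves=[
    [0,[0,0.0015,0.03],0],
    [0,[0,0.0015,0.065],0],
    [0,[0,0.0015,0.095],0],
    [0,[0,0.0015,0.11],0],
    [0,[0,0.0015,0.12],0],
    [0,[0,0.0015,0.13],0],
    [0,[0,0.0015,0.138],0],
    [0,[0,0.0015,0.144],0],
    [0,[0,0.0015,0.148],0],
    [0,[0,0.0015,0.15],0],
    [0,[0,0.0015,0.151],0],
    [0,[0,0.0015,0.151],0],
  ],
)

```text
t: 18.85
tcp_pos: [0.5959, -0.2286, 0.0731]
eef_rot: [-3.141, -0.004, 0.459]
ft_force: [0.0, -0.5, -2.2]
finger_gap: 0.0133
```

step_arm(
  moves=[
    [0,[0,0,0.0005],0],
    [0,[0,0,0.001],0],
    [0,[0,0,0.0015],0],
    [0,[0,0,0.0015],0],
  ],
)

```text
t: 19.25
tcp_pos: [0.5959, -0.2286, 0.0716]
eef_rot: [-3.141, -0.004, 0.459]
ft_force: [0.1, -1.2, -2.3]
finger_gap: 0.0131
```

step_arm(
  moves=[
    [0,[0,0,0.0005],0],
    [0,[0,0,0.001],0],
    [0,[0,0,0.0015],0],
    [0,[0,0,0.0015],0],
  ],
)

```text
t: 19.65
tcp_pos: [0.596, -0.2286, 0.0714]
eef_rot: [-3.141, -0.004, 0.459]
ft_force: [-4.7, 0.6, 10.1]
finger_gap: 0.0134
```

Collar contact at the same height as before the lift (0.0714). Releasing and retreating.

step_arm(
  moves=[
    [0,[0,0,-0.0005],0],
    [0.2,[0,0,-0.0005],0],
    [0.5,[0,0,-0.0005],0],
    [1,[0,0,-0.0005],0],
    [1,[0,0,-0.0005],0],
    [1,[0,0,-0.0005],0],
    [1,[0,0,-0.0005],0],
    [1,[0,0,-0.0005],0],
    [1,[0,0,-0.02],0],
    [1,[0,0,-0.05],0],
    [1,[0,0,-0.09],0],
    [1,[0,0,-0.13],0],
    [1,[0,0,-0.14],0],
    [1,[0,0,-0.14],0],
    [1,[0,0,-0.14],0],
  ],
)

```text
t: 21.15
tcp_pos: [0.5949, -0.2287, 0.2103]
eef_rot: [-3.14, -0.003, 0.459]
ft_force: [-0.0, -0.1, 0.3]
finger_gap: 0.0854
```

```bash
python3 - <<'E'
from key import *
p,d,m=snap('f1');s=monitor.read_state();print(s['tcp_pos'],s['ft_force'],s['finger_gap'])
k=keyred(p,m);v,u=np.nonzero((k==1)&(d>0.05))
P=np.array([m['R'].T@(np.array([(a-m['cx'])/m['fx'],(b-m['cy'])/m['fy'],1])*d[b,a]-m['t']) for a,b in zip(u,v)])
t=P[P[:,2]>np.percentile(P[:,2],97)-.006];print('top z',np.percentile(P[:,2],[50,97]),cv2.minAreaRect((t[:,:2]*1000).astype(np.float32)))
pt,dt,mt=snap('ft','top')
c=np.hstack([cv2.resize(p[50:350,120:520],(400,300)),cv2.resize(pt[130:280,180:380],(400,300))]);cv2.imwrite('pics/f1.png',c[:,:,::-1])
E
```

```text
[ 0.59455122 -0.22853067  0.20962931] [ 0.63825576 -0.51109879  0.84297392] 0.08548010174419245
top z [0.09210885 0.09345252] ((596.6339111328125, -228.50489807128906), (37.88284683227539, 12.57801628112793), 25.98326873779297)
```

The key top is at the same height as at the start (0.0921 vs 0.0920), so it is fully home, and the robot is clear. Handing in.

```bash
python3 -c "
from workcell import hand_in
print(hand_in())"
```

```text
the job is handed in; nothing more can be done
None
```

I took the red-handled key from its stand, seated it in the open (left) stud, pushed it in and turned it a quarter turn clockwise until it latched. I then put the key back upright in its stand and handed the job in at about 21 s. The push read at most about 13–14 N at the ends of the moves.

- **Stud:** Its top came down from 108.2 to 104.5 mm, a drop of 3.7 mm where about 4 mm means flush with the collar. Its slot yaw went from 0.17 to 1.75 rad, so it now lies across the machine.
- **Key:** Its top stands at 92.1 mm, against 92.0 mm before I took it, so it is fully home. It sits at (0.597, −0.229) m, 1.7 mm from where it began, within the hole's play.
- **Robot:** The gripper is open and clear above the stand, with only about 1 N of force reading.

**Checks that failed or disagreed:**
- The final picture could not be viewed because the limit of 12 was reached. The end state therefore rests on depth and mask measurements, and the bystanders were not looked at again after the key was released. Nothing in the force readings suggested contact with any of them.
- While I was letting the stud up, the force still read 6 N about 1.5 mm higher than I expected for a latched stud. The later camera measurement shows it latched.
- Height by two-view triangulation read the stud about 3 mm low, so I worked from the text's height, checked against the depth reading and the force at contact.

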